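# Turn the spice carousel until the green-capped jar is at the front

### The arm

A 6-joint arm with a two-finger parallel gripper is mounted at the origin on a cart in front of the work surface, level with it; the furniture and walls round the work are solid. World frame = base frame: x ahead of the robot, y to its left, z up, the work surface at z = 0. Lengths are in m, angles in rad, forces in N, time in s.
With the tool pointing down it reaches from about 0.35 to 0.85 m from the base axis. Payload 8.1 kg.
Tool frame: the origin (TCP) lies midway between the tips of the shut fingers; the grasp point (between the pads) lies 19 mm behind it; z points along the fingers, y is the direction in which the jaws open and shut (so a half turn about z gives the same grasp; the last joint's range is limited). The gripper opens to 93 mm and grips with 3 to 60 N. Pads are 15 mm wide; open, the fingers measure 128 mm over their backs; the gripper's body (75 mm by 188 mm) begins 65 mm behind the grasp point.
Start: joints at [-1.344, 0.13, 1.488, -0, 1.523, -0.085], TCP at [0.184, -0.571, 0.219] pointing down, gripper open.
Joint ranges: [-2.96, 2.96], [-0.89, 2.26], [0.02, 2.5], [-1.34, 4.48], [0, 2.73], [-2.66, 2.66]. Speed limits (rad/s): [2.39, 2.39, 2.79, 3.14, 3.14, 3.14].

### API

Orientations are given as a unit quaternion [x, y, z, w].
In Python, from plant import bot gives the robot as it stands.
- The arm moves only by the tool move_arm, never from a script. Its argument "commands" is a list that holds one entry, the list of rows, each a list of 6 numbers: the shift along the tool's x, y, z in cm, then the turn, a rotation vector about the tool's x, y, z in degrees. In form: [[[x, y, z, ax, ay, az], ...]]. A call has 1 to 10 rows; each row is the pose to reach, as a shift and turn from the pose commanded when the call began, along the tool's axes at that moment; what a row does not reach only later rows make up. A row lasts 1/12 s, in which the tool goes at most 41.7 mm and 7.16 degrees, less where a joint would pass 70% of its speed; a pose out of reach is approached as far as the arm can. A call with a gripper value outside its range is refused whole. "jaw" is the finger opening in cm, from 0 to 9.3, set as the call begins (left out, the last holds). The fingers move at their own pace and stop on an object; "squeeze" is the grip in N (left out, the last holds). Time passes only in rows, so rows that repeat a pose let the fingers close. It gives the time, the measured TCP pose, the force and the opening at its end, in the units of the state.
- bot.sense(): the state, without advancing time (a new reading comes with each control period).
- bot.capture(name): name is "scene" or "top" or "wrist"; returns a dict with "img" (480x640x3 uint8, red, green, blue), "mtx" (3x3 intrinsics, pixels), "T" (4x4, takes a point from camera to world coordinates); the wrist camera has in their place "hand_eye" (4x4, takes a point from camera to tool coordinates, whose origin is the TCP and whose axes are the flange's). Camera axes: x right, y up, looking along -z (the intrinsics and any distortion apply to the point x, -y, -z); pixel columns grow to the right and rows downward; lengths in m; the calibration is good to about 2 mm. A picture is of the moment at which its call begins: read the wrist's pose just before it. There is no depth.
- bot.sign_off(): hands the job in, once; it reports no verdict.
Trained networks look in a picture, given as the dict that the camera call returned (one of the last four; its "shot" number tells which), for a name from the list of things; names that differ only in an ending like _2 or _b are one class to them, and where a whole thing is asked for, a point or a joint stands for the part that bears it (a point fixed in the world has none). Each returns a list of dicts, best first, with "conf" (0 to 1); they miss things now and then, are a little off and sometimes report something else, mostly with a low value. They report only what shows in the picture. A call takes as long as a camera call. They do not tell look-alikes from the thing itself.
- bot.look_for(label, picture): "point" ([column, row] in pixels, amid what is visible of it).
- bot.regions_of(label, picture): "pixels" (480x640 bool, what is visible of it) and "point" ([column, row] in pixels, amid what is visible of it).
- bot.place_of(label, picture): "point" ([column, row] in pixels: a listed point, or the origin of a listed thing).
The state is a dict: "t": time; "joint_pos": joint angles; "qvel": joint speeds; "effort": joint torques, N m; "ee_pos": TCP position; "tcp_rot": TCP orientation; "force": force on the tool from outside, world axes, zero at the start; "ft_torque": the same for the moment, N m; "opening": opening from 0.0 (shut) to 1.0 (fully open).
Only numpy, scipy, OpenCV 4.12 (cv2) and the standard library are available. Lean on these libraries where they do the work, as an engineer would, in place of code of your own. Each camera call takes 0.05 s, during which the arm holds its last target.

### The job

Spin the spice turntable by pushing the lugs on its rim with a fingertip until the jar with the green cap (the other two have brown caps) is at the front, in line with the yellow pointer on the turntable's foot. Do not touch, lift or tip the three jars that ride on it, and leave the honey jar, the mandarin and the spoon beside it where they are. Finish with the turntable standing still and the hand clear of it.

Things in the scene. Friction and masses are not known exactly. Their poses are not given: they have to be found in the camera images.
- foot: Dark round fixed foot of the turntable, 150 mm across, under the tray. Origin: on the turntable's vertical axis at worktop height (z = 0). A yellow pointer strip, 18 mm wide and 6 mm high, sticks out from it along the foot's own -x axis to 135 mm from the axis; that is the front. The pointer faces the robot side to within about 20 degrees.
- tray: Turning tray, light wood, 196 mm across, underside 16 mm and rim top 36 mm above the worktop. Origin on its axis, 16 mm above the worktop; z up; x turns with it. Dark pads for the jars at 0, 120 and 240 degrees from its x axis, 50 mm from the axis. Turns either way, more than a full turn, against light friction (about 0.6 N at a lug); stops within a few degrees when no longer pushed.
- lug0 (a point): Middle of one of six alike dark wooden finger lugs on the tray's rim, 115 mm from the axis, 29 mm above the worktop. Lugs sit at 30, 90, 150, 210, 270, 330 degrees (anticlockwise from above) from the tray's x axis; this is the one at 30. Each is 16 mm wide, reaches from 98 to 132 mm from the axis (rounded end) and from 16 to 42 mm above the worktop.
- green_jar: The glass spice jar with the green cap (a round white sticker on its top), 46 mm across and 106 mm tall: the one to bring to the front. Origin: centre of its underside, z up. Loose; stands on the turntable, on one of three dark round pads, 50 mm from the turntable's axis, underside 26 mm above the worktop.
- dark_jar: One of the two glass spice jars with a dark brown cap (a small green patch on its top), 44 mm across and 105 mm tall. Origin: centre of its underside, z up. Loose; stands on the turntable, on one of three dark round pads, 50 mm from the turntable's axis, underside 26 mm above the worktop.
- dark_jar2: The second glass spice jar with a dark brown cap (a small green patch on its top), like the first, 44 mm across and 105 mm tall. Origin: centre of its underside, z up. Loose; stands on the turntable, on one of three dark round pads, 50 mm from the turntable's axis, underside 26 mm above the worktop.
- honey: Honey jar with a white lid, 64 mm across and 97 mm tall, standing loose on the worktop to the right of the turntable. Origin: centre of its underside. Leave alone.
- mandarin: Orange mandarin, 55 mm across and 48 mm tall, lying loose on the worktop to the right of the turntable. Origin: underside. Leave alone.
- spoon: Metal spoon, 188 x 39 x 16 mm, lying loose on the hob to the left of the turntable. Origin: centre, underside; long axis x. Leave alone. A cooker hood overhangs the hob there, about 0.5 m up: keep the arm low or back from it.
Not all that is in view belongs to the job. Leave any pink or purple look-alike of the dark_jar alone.

How it is judged:
By the outcome, as a careful person would: the job done as asked, in the order asked, and still so for the second after the job is handed in, with the robot touching nothing.
It also fails if it takes over 72 s, if anything falls off the work surface, if the arm or the gripper's body presses on something with over 40 N, if the wrist force passes 120 N, or if a joint passes its speed limit or range.

## Working session

There is one attempt and no reset: what is moved stays moved. The work goes in short steps, Python scripts to look and compute and a tool call to move; the robot and the scene stay as the last step left them, time stands still between calls to the robot, and variables do not carry over. Pictures are saved under pics/ and viewed, and the job is handed in when it is done.

Besides the shell and the picture viewer there is one more tool, called after "Request:" as name(argument=value, ...), one argument or row to a line, values as JSON. move_arm: Moves the arm, as the interface text tells. Its arguments: {"type":"object","properties":{"commands":{"type":"array"},"jaw":{"type":"number"},"squeeze":{"type":"number"}},"required":["commands"]}

```bash
mkdir -p pics; ls
cat > h.py <<'E'
import numpy as np, cv2
from plant import bot
def save(n,im): cv2.imwrite('pics/'+n+'.png',cv2.cvtColor(np.ascontiguousarray(im),cv2.COLOR_RGB2BGR))
def ray(c,p):
    K=np.array(c['mtx']);T=np.array(c['T'])
    d=np.linalg.inv(K)@[p[0],p[1],1]; d=np.array([d[0],-d[1],-d[2]])
    return T[:3,3],T[:3,:3]@d
def onz(c,p,z):
    o,d=ray(c,p); return o+d*(z-o[2])/d[2]
def proj(c,P):
    T=np.array(c['T']);q=np.linalg.inv(T)@np.append(P,1); K=np.array(c['mtx'])
    v=K@[q[0],-q[1],-q[2]]; return v[:2]/v[2]
Z={'foot':0,'tray':.016,'lug0':.029,'green_jar':.026,'dark_jar':.026,'honey':0,'mandarin':0,'spoon':0}
E
python3 - <<'E'
from h import *
np.set_printoptions(precision=4,suppress=True)
for n in ['scene','top']:
    c=bot.capture(n); save(n+'0',c['img']); print(n,[k for k in c], np.array(c['T'])[:3])
    for l in Z:
        for r in bot.place_of(l,c)[:7]:
            print(l,round(r['conf'],2),np.array(r['point']),onz(c,r['point'],Z[l]))
print(bot.sense())
E
```

```text
pics
scene ['img', 'mtx', 'T', 'shot'] [[ 0.6568  0.337  -0.6745 -0.3747]
 [-0.754   0.296  -0.5864 -0.9849]
 [ 0.002   0.8938  0.4485  0.649 ]]
foot 0.7 [357.3 248.5] [ 0.6481 -0.2375  0.    ]
tray 0.62 [355.3 245.2] [ 0.633  -0.2424  0.016 ]
green_jar 0.57 [219.1 199. ] [0.5943 0.1827 0.026 ]
green_jar 0.54 [336.9 242.9] [ 0.5987 -0.2156  0.026 ]
dark_jar 0.85 [381.7 339.6] [ 0.3597 -0.5081  0.026 ]
dark_jar 0.73 [476.  287.4] [ 0.6279 -0.5475  0.026 ]
dark_jar 0.65 [370.4 253.6] [ 0.6065 -0.3039  0.026 ]
honey 0.72 [432.4 296.1] [ 0.5803 -0.4792  0.    ]
mandarin 0.64 [405.1 308.5] [ 0.5051 -0.4631  0.    ]
spoon 0.48 [217.1 197.2] [0.6397 0.2454 0.    ]
top ['img', 'mtx', 'T', 'shot'] [[-0.0081  0.9859 -0.1672  0.3704]
 [-0.9998 -0.0106 -0.0141 -0.1843]
 [-0.0156  0.167   0.9858  1.0408]]
tray 0.77 [352.  192.7] [ 0.6424 -0.2436  0.016 ]
lug0 0.73 [401.3 184.6] [ 0.6566 -0.3559  0.029 ]
green_jar 0.62 [338.2 205.2] [ 0.6107 -0.211   0.026 ]
green_jar 0.16 [353.8 192.6] [ 0.6399 -0.2472  0.026 ]
dark_jar 0.95 [375.8 199.4] [ 0.6233 -0.297   0.026 ]
dark_jar 0.77 [473. 177.] [ 0.6734 -0.5212  0.026 ]
dark_jar 0.75 [499.5 276. ] [ 0.446 -0.565  0.026]
dark_jar 0.64 [461.5 303.2] [ 0.3873 -0.4779  0.026 ]
dark_jar 0.59 [349.2 177. ] [ 0.6771 -0.2374  0.026 ]
honey 0.87 [457.6 221.2] [ 0.5756 -0.4876  0.    ]
mandarin 0.94 [452.6 250.9] [ 0.5064 -0.4721  0.    ]
mandarin 0.15 [153.7 205.8] [0.6206 0.2225 0.    ]
spoon 0.74 [157.7 204.5] [0.6236 0.2132 0.    ]
{'t': 0.9, 'joint_pos': array([-1.3444,  0.1304,  1.4882,  0.    ,  1.523 , -0.0854]), 'qvel': array([-0.0016, -0.0008,  0.0013,  0.001 ,  0.0008,  0.0001]), 'effort': array([ -0.0007, -55.9762, -49.2055,   0.0768,   0.0229,  -0.0001]), 'ee_pos': array([ 0.1841, -0.5711,  0.2186]), 'tcp_rot': array([0.9879, 0.1553, 0.    , 0.    ]), 'force': array([-0.4227,  0.0623,  0.7087]), 'ft_torque': array([-0.0218,  0.068 ,  0.0281]), 'opening': 0.9996412297768285}
```

Run:
```python
import cv2
a=cv2.imread('pics/top0.png'); cv2.imwrite('pics/topz.png',cv2.resize(a[120:320,260:520],None,fx=3,fy=3,interpolation=cv2.INTER_CUBIC))
```

```text
(no output)
```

View pics/top0.png

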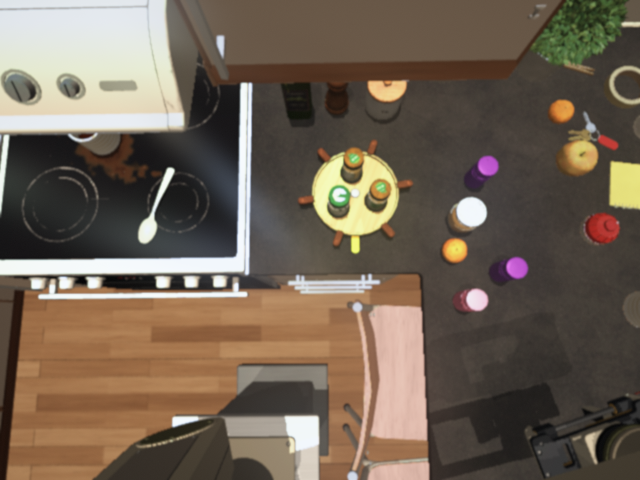

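View pics/scene0.png

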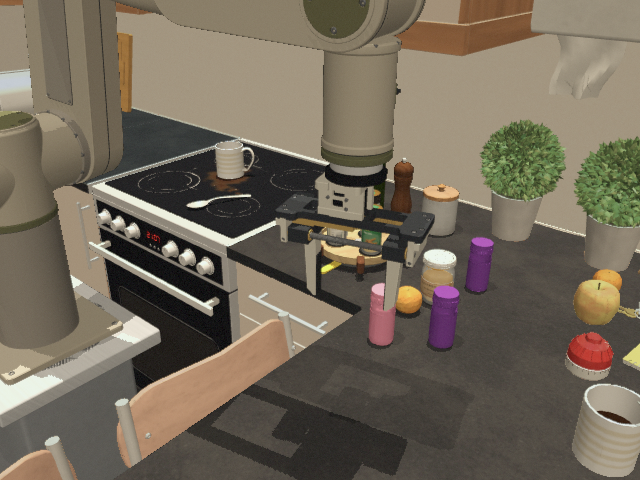

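```bash
sleep 1
```

```text
(no output)
```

View pics/topz.png

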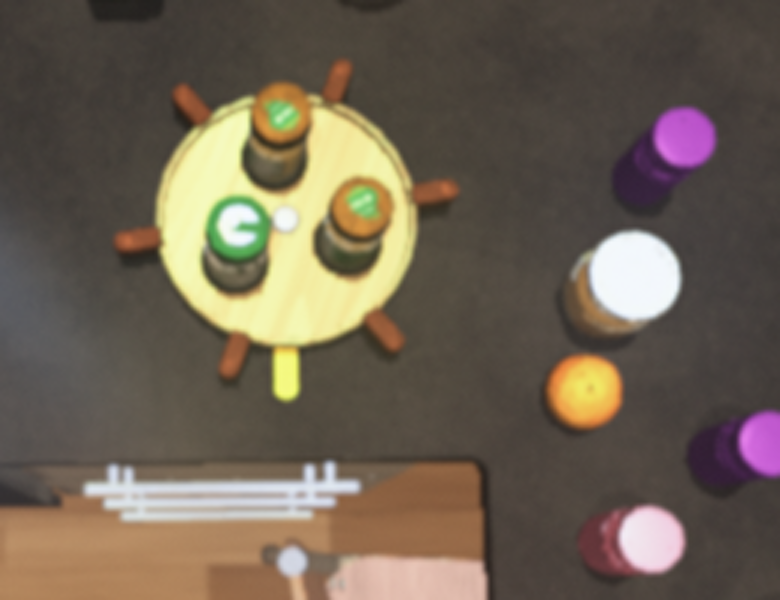

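The top view shows the turntable centred near px (352,193). The green cap is at (339,196), front-left, and the pointer tip is at (355,252). The six lugs are clear of the other objects. Next I'll fit the geometry.

```bash
cat >> h.py <<'E'
from scipy.optimize import least_squares
def fit(c,c0=(0.641,-0.244),verbose=True):
    """lug angle mod 60, centre, pointer, green jar angle from top picture"""
    im=c['img'].astype(int); R,G,B=im[...,0],im[...,1],im[...,2]
    hsv=cv2.cvtColor(np.ascontiguousarray(c['img']),cv2.COLOR_RGB2HSV)
    vv,uu=np.mgrid[0:480,0:640]
    def pts(mask,z):
        v,u=np.nonzero(mask); return np.array([onz(c,(a,b),z)[:2] for a,b in zip(u,v)]).reshape(-1,2)
    m=(R>60)&(R<190)&(R>1.5*G)&(R>1.5*B)
    m[:, :]&=(uu>285)&(uu<425)&(vv>125)&(vv<255)
    P=pts(m,.038); r=np.hypot(*(P-c0).T); P=P[(r>.103)&(r<.14)]
    def f(x):
        d=P-x[:2]; r=np.hypot(*d.T); a=np.arctan2(d[:,1],d[:,0])-x[2]
        a=(a+np.pi/6)%(np.pi/3)-np.pi/6
        return r*np.sin(a)
    best=min((least_squares(f,[*c0,t],loss='soft_l1',f_scale=.004) for t in np.radians(range(0,60,10))),key=lambda s:s.cost)
    y=pts((R>170)&(G>150)&(B<110)&(uu>285)&(uu<425)&(vv>225)&(vv<260),.006)
    cc=best.x[:2]
    yp=y.mean(0) if len(y) else None
    g=pts((G>90)&(G>1.6*R)&(G>1.3*B)&(uu>300)&(uu<405)&(vv>140)&(vv<250),.132)
    gm=None
    if len(g)>5:
        # outer ring circle centre
        gm=cv2.minEnclosingCircle(g.astype(np.float32))[0]
    out=dict(n=len(P),rms=np.sqrt((f(best.x)**2).mean()),centre=cc,lug=np.degrees(best.x[2])%60,yp=yp,green=gm)
    if yp is not None: out['ptr']=np.degrees(np.arctan2(*(yp-cc)[::-1]))%360
    if gm is not None: out['grn']=np.degrees(np.arctan2(*(np.array(gm)-cc)[::-1]))%360; out['grnr']=np.hypot(*(np.array(gm)-cc))
    return out
E
python3 - <<'E'
from h import *
c=bot.capture('top'); o=fit(c); print(o)
for n,p in [('left',(118,241)),('ll',(229,375)),('lr',(398,349)),('r',(457,188)),('ur',(343,62)),('ul',(178,88))]:
    q=onz(c,(260+p[0]/3,120+p[1]/3),.038)[:2]-o['centre']; print(n,q,np.hypot(*q),np.degrees(np.arctan2(q[1],q[0]))%360)
print(onz(c,(355.3,120+398/3),.006), onz(c,(260+239/3,120+229/3),.132),onz(c,(260+286/3,120+220/3),.03))
for n,z in [('counter edge',0)]:
  print(onz(c,(355,275),0))
E
```

```text
{'n': 471, 'rms': np.float64(0.0043382685216323226), 'centre': array([ 0.63895632, -0.24927981]), 'lug': np.float64(38.74028649157905), 'yp': array([ 0.53474942, -0.24656392]), 'green': (0.6325584650039673, -0.23500509560108185), 'ptr': np.float64(178.50706939976638), 'grn': np.float64(114.14169462448166), 'grnr': np.float64(0.01564288810051256)}
left [-0.01874492  0.12625151] 0.12763547636020414 98.44517341944137
ll [-0.12169025  0.04403291] 0.12941179784691756 160.10763888890273
lr [-0.10351973 -0.08148195] 0.13174082016800973 218.20682088229046
r [ 0.01933868 -0.13023821] 0.13166615562708683 278.44596482155777
ur [ 0.1206428  -0.04701421] 0.12947980467450698 338.70925653484807
ul [0.10145876 0.08007419] 0.12925074519752308 38.28152447176937
[ 0.50380432 -0.24897644  0.006     ] [ 0.60422927 -0.21151875  0.132     ] [ 0.63707537 -0.25040482  0.03      ]
[ 0.45331057 -0.24759587  0.        ]
```

```bash
cat >> h.py <<'E'
from scipy.spatial.transform import Rotation as Rn
def tgt(tilt,yaw=0):
    z=np.array([np.sin(tilt)*np.cos(yaw),np.sin(tilt)*np.sin(yaw),-np.cos(tilt)])
    y=-np.array([-np.sin(yaw),np.cos(yaw),0]); x=np.cross(y,z)
    return Rn.from_matrix(np.c_[x,y,z])
def row(p,Rt,s=None):
    s=s or bot.sense(); R0=Rn.from_quat(s['tcp_rot'])
    return np.round(np.r_[R0.inv().apply(np.array(p)-s['ee_pos'])*100,np.degrees((R0.inv()*Rt).as_rotvec())],2)
E
python3 - <<'E'
from h import *
R=tgt(np.radians(20))
for p in [(.40,-.35,.2),(.525,-.16,.16)]: print(row(p,R).tolist())
c=bot.capture('top')
im=c['img'].astype(int);m=(im[...,0]>150)&(im[...,1]>130)&(im[...,2]<90); m[:235]=0;m[265:]=0;m[:,:340]=0;m[:,370:]=0
v,u=np.nonzero(m);P=np.array([onz(c,a,.006)[:2] for a in zip(u,v)]);print(len(P),P.min(0),P.max(0),P.mean(0))
print(cv2.fitLine(P.astype(np.float32),2,0,.01,.01).ravel())
# green cap: cap disc at z .132: threshold bright green+white near 339,196
print(bot.regions_of('green_jar',c)[0]['point'])
E
```

```text
[27.33, -14.42, 1.87, -3.11, 19.84, 17.68]
[45.06, -28.67, 5.87, -3.11, 19.84, 17.68]
51 [ 0.50304424 -0.25817413] [ 0.5448352  -0.23928197] [ 0.5307612  -0.24853681]
[ 0.99996334  0.00855958  0.5307612  -0.24853681]
[339.4, 202.0]
```

Request:
move_arm(
  commands=[
    [[3.5,-2,0.3,-0.6,3,2.7],[7,-4,0.6,-1,6,5.4],[10.5,-6,0.9,-1.5,9,8],[14,-8,1.2,-2,12,10.7],[17.5,-10,1.5,-2.5,15,13.4],[21,-12,1.8,-3,18,16],[24.5,-14,2,-3.1,19.8,17.7],[27.3,-16,2,-3.1,19.8,17.7],[30,-18,2,-3.1,19.8,17.7],[33,-20,2,-3.1,19.8,17.7]],
  ],
  jaw=0,
  squeeze=10,
)

```text
t: 1.88
ee_pos: [0.4371, -0.2783, 0.1988]
tcp_rot: [0.985, -0.001, 0.174, 0.0]
force: [1.0, -0.2, 0.1]
opening: 0.332
```

Run:
```python
from h import *
R=tgt(np.radians(20)); s=bot.sense(); print(s['t'],s['ee_pos'],s['opening'])
print(row((.525,-.16,.14),R,s).tolist())
```

```text
1.8833 [ 0.43714148 -0.27826756  0.19879554] 0.33237505671020107
[6.24, -11.84, 8.52, 0.03, 0.01, -0.05]
```

Request:
move_arm(
  commands=[
    [[0.8,-3,1,0,0,0],[1.6,-6,2,0,0,0],[2.4,-9,3,0,0,0],[3.5,-11.8,5,0,0,0],[5,-11.8,7,0,0,0],[6.2,-11.8,8.5,0,0,0],[6.2,-11.8,8.5,0,0,0],[6.2,-11.8,8.5,0,0,0]],
  ],
)

```text
t: 2.55
ee_pos: [0.5238, -0.1607, 0.1391]
tcp_rot: [0.985, 0.0, 0.172, -0.001]
force: [0.2, -0.6, 0.1]
opening: 0.004
```

Run:
```python
from h import *
R=tgt(np.radians(20)); s=bot.sense(); print(s['t'],s['ee_pos'],s['opening'],s['force'])
print(row((.525,-.162,.06),R,s).tolist(),row((.525,-.162,.026),R,s).tolist(),row((.540,-.172,.026),R,s).tolist())
for n in ['top','scene']:
    c=bot.capture(n); save(n+'1',c['img'])
```

```text
2.55 [ 0.52380102 -0.16070317  0.13905968] 0.004331523227975241 [ 0.17832828 -0.57258051  0.07914289]
[-2.57, 0.14, 7.48, -0.09, 0.16, 0.04] [-3.73, 0.14, 10.68, -0.09, 0.16, 0.04] [-2.32, 1.15, 11.18, -0.09, 0.16, 0.04]
```

View pics/scene1.png

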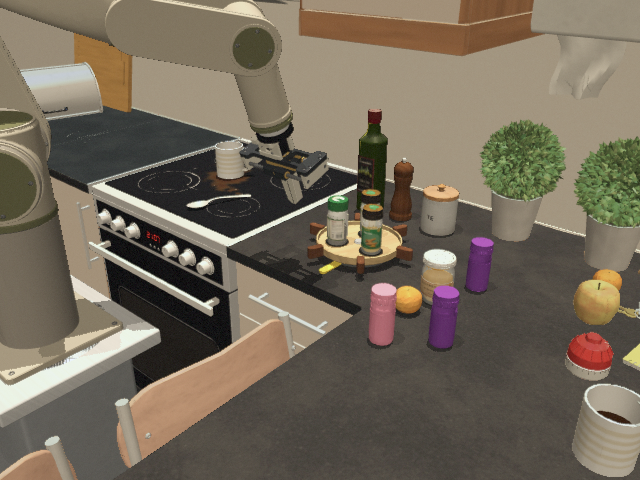

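View pics/top1.png

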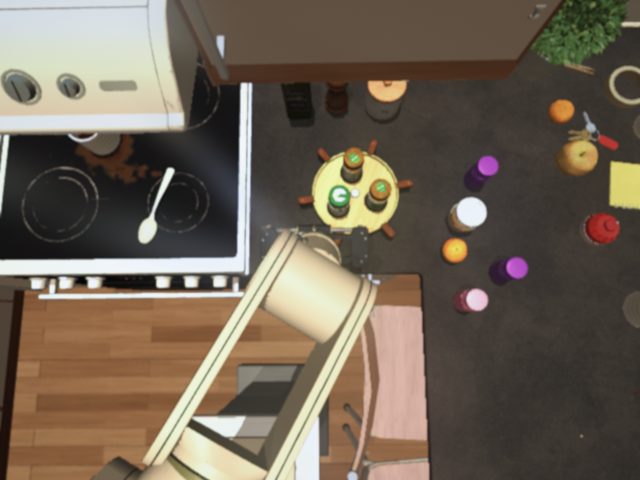

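The scene picture shows the hand at (290,165), left of the turntable and clear of the jars. The green jar is at (338,220) and the pointer at (330,267). Next I'll lower the hand in front of the lug at 159°.

Request:
move_arm(
  commands=[
    [[-1,0.1,3,0,0,0],[-2,0.1,6,0,0,0],[-3,0.1,8.5,0,0,0],[-3.7,0.1,10.6,0,0,0],[-3.7,0.1,10.6,0,0,0],[-3.0,0.5,10.85,0,0,0],[-2.4,1.1,11.1,0,0,0],[-2.4,1.1,11.1,0,0,0]],
  ],
)

```text
t: 3.32
ee_pos: [0.5429, -0.1751, 0.0312]
tcp_rot: [0.984, -0.0, 0.176, 0.002]
force: [0.0, 0.4, 0.6]
opening: 0.004
```

Run:
```python
from h import *
R=tgt(np.radians(20)); s=bot.sense(); print(s['t'],s['ee_pos'],s['opening'],s['force'])
for a in [143,150,155,160,165,170,175,180]:
    p=(.639+.12*np.cos(np.radians(a)),-.2493+.12*np.sin(np.radians(a)),.026); print(a,row(p,R,s).tolist())
c=bot.capture('scene'); save('scene2',c['img'][150:330,240:460].repeat(3,0).repeat(3,1))
print(fit(bot.capture('top')))
```

```text
3.3167 [ 0.54292386 -0.17514613  0.03124594] 0.00431847652057008 [0.0144075  0.4423602  0.63567999]
143 [-0.16, 0.19, 0.5, 0.18, -0.28, -0.0]
150 [-0.92, 1.41, 0.22, 0.18, -0.28, -0.0]
155 [-1.37, 2.34, 0.06, 0.18, -0.28, -0.0]
160 [-1.75, 3.31, -0.08, 0.18, -0.28, -0.0]
165 [-2.04, 4.31, -0.18, 0.18, -0.28, -0.0]
170 [-2.25, 5.33, -0.26, 0.18, -0.28, -0.0]
175 [-2.38, 6.37, -0.3, 0.18, -0.28, -0.0]
180 [-2.43, 7.42, -0.31, 0.18, -0.28, -0.0]
{'n': 394, 'rms': np.float64(0.004388075802515644), 'centre': array([ 0.63903343, -0.24919141]), 'lug': np.float64(38.707349425980226), 'yp': array([ 0.53332248, -0.25132247]), 'green': (0.6310291886329651, -0.23861368000507355), 'ptr': np.float64(181.1548825699304), 'grn': np.float64(127.11503162102504), 'grnr': np.float64(0.013264853039775442)}
```

View pics/scene2.png

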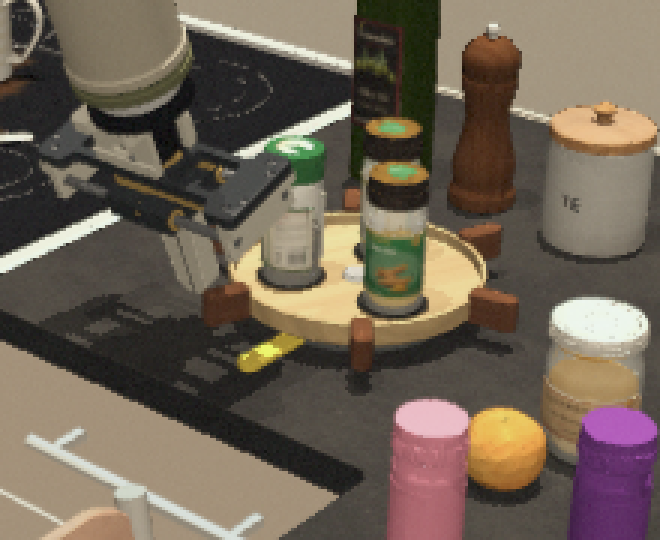

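The finger is behind the lug at zoom (225,300), with a clear gap to the green jar. First push now.

Request:
move_arm(
  commands=[
    [[-0.3,0.5,0.4,0,0,0],[-0.65,0.95,0.3,0,0,0],[-0.9,1.4,0.2,0,0,0],[-1.2,1.9,0.15,0,0,0],[-1.4,2.4,0.05,0,0,0],[-1.6,2.9,0,0,0,0],[-1.8,3.4,-0.1,0,0,0],[-1.95,3.9,-0.15,0,0,0],[-2.05,4.3,-0.2,0,0,0],[-2.1,4.5,-0.2,0,0,0]],
  ],
)

```text
t: 4.25
ee_pos: [0.5189, -0.2182, 0.0222]
tcp_rot: [0.985, -0.0, 0.173, 0.0]
force: [0.8, -0.1, 0.8]
opening: 0.004
```

```bash
cat > m.py <<'E'
from h import *
R=tgt(np.radians(20)); s=bot.sense(); print(s['t'],s['ee_pos'],s['opening'],s['force'])
for a in [160,165,170,175,180,185,190,195,200,205]:
    p=(.639+.12*np.cos(np.radians(a)),-.2493+.12*np.sin(np.radians(a)),.027); print(a,row(p,R,s).tolist())
import sys
c=bot.capture('scene'); save('scene'+sys.argv[1],c['img'][150:330,240:460].repeat(3,0).repeat(3,1))
t=bot.capture('top'); save('top'+sys.argv[1],t['img'][110:290,250:470].repeat(3,0).repeat(3,1)); print(fit(t))
E
python3 m.py 3
```

```text
4.25 [ 0.51890731 -0.21822229  0.02221259] 0.004362870354034104 [ 0.75363361 -0.06887723  0.78419798]
160 [0.85, -1.0, -0.2, 0.01, 0.03, -0.05]
165 [0.56, 0.0, -0.31, 0.01, 0.03, -0.05]
170 [0.34, 1.02, -0.38, 0.01, 0.03, -0.05]
175 [0.22, 2.06, -0.43, 0.01, 0.03, -0.05]
180 [0.17, 3.11, -0.45, 0.01, 0.03, -0.05]
185 [0.22, 4.15, -0.43, 0.01, 0.03, -0.05]
190 [0.35, 5.19, -0.38, 0.01, 0.03, -0.05]
195 [0.56, 6.21, -0.31, 0.01, 0.03, -0.05]
200 [0.86, 7.21, -0.2, 0.01, 0.03, -0.05]
205 [1.24, 8.18, -0.06, 0.01, 0.03, -0.05]
{'n': 388, 'rms': np.float64(0.004344099059115092), 'centre': array([ 0.63879504, -0.24937137]), 'lug': np.float64(56.99501152022134), 'yp': array([ 0.55245325, -0.24860025]), 'green': (0.6280791163444519, -0.24295663833618164), 'ptr': np.float64(179.48830643873754), 'grn': np.float64(149.0945630938067), 'grnr': np.float64(0.012489182703816883)}
```

View pics/scene3.png

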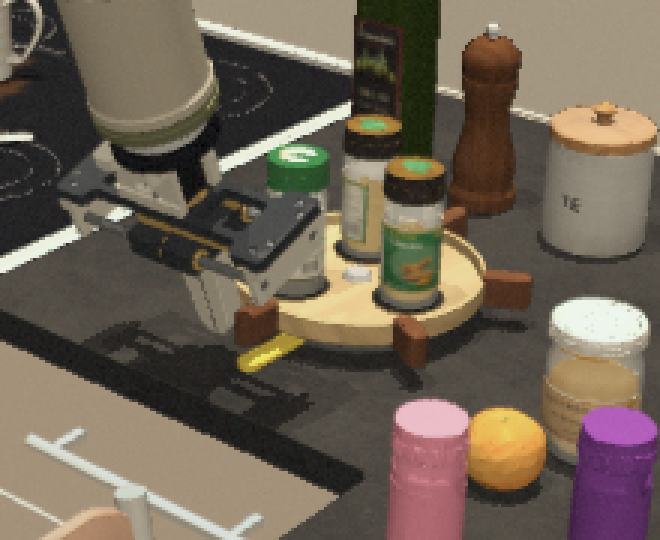

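View pics/top3.png

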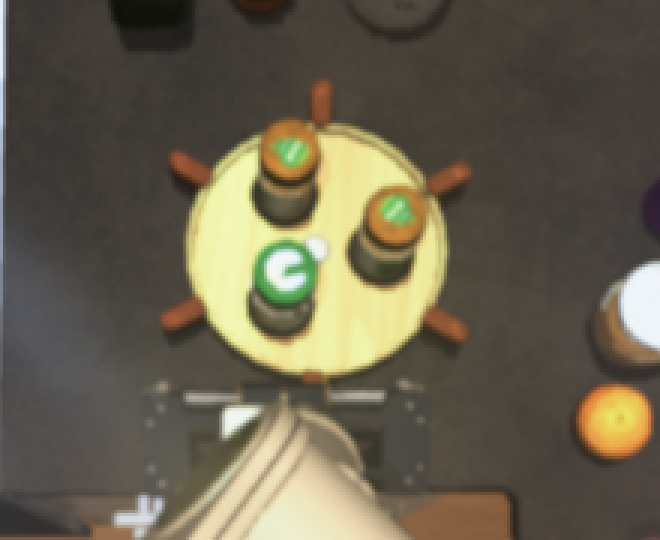

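The lugs turned 18° and the jars stayed upright. The finger is about 12° behind the lug, so it should end near 197.5°. I'll push to about 192° and then look.

Request:
move_arm(
  commands=[
    [[0.2,0.6,-0.3,0,0,0],[0.2,1.2,-0.35,0,0,0],[0.2,1.8,-0.4,0,0,0],[0.2,2.4,-0.4,0,0,0],[0.2,3.0,-0.4,0,0,0],[0.2,3.6,-0.4,0,0,0],[0.2,4.1,-0.4,0,0,0],[0.25,4.6,-0.4,0,0,0],[0.35,5.0,-0.4,0,0,0],[0.4,5.3,-0.4,0,0,0]],
  ],
)

```text
t: 5.18
ee_pos: [0.5214, -0.271, 0.0271]
tcp_rot: [0.985, -0.0, 0.173, -0.0]
force: [-0.5, -0.1, -0.3]
opening: 0.004
```

```bash
python3 m.py 4
```

```text
5.1833 [ 0.5213981  -0.27097156  0.02714567] 0.004155872061480851 [-0.52652337 -0.07421228 -0.26630257]
160 [0.45, -6.27, 0.18, -0.01, 0.05, -0.04]
165 [0.15, -5.27, 0.07, -0.01, 0.05, -0.04]
170 [-0.06, -4.25, -0.01, -0.01, 0.05, -0.04]
175 [-0.19, -3.21, -0.05, -0.01, 0.05, -0.04]
180 [-0.23, -2.17, -0.07, -0.01, 0.05, -0.04]
185 [-0.19, -1.12, -0.05, -0.01, 0.05, -0.04]
190 [-0.06, -0.08, -0.01, -0.01, 0.05, -0.04]
195 [0.15, 0.94, 0.07, -0.01, 0.05, -0.04]
200 [0.45, 1.94, 0.18, -0.01, 0.05, -0.04]
205 [0.83, 2.9, 0.32, -0.01, 0.05, -0.04]
{'n': 396, 'rms': np.float64(0.0043589748191416484), 'centre': array([ 0.63909044, -0.24939485]), 'lug': np.float64(22.444228294556716), 'yp': array([ 0.55077033, -0.25006459]), 'green': (0.6270750164985657, -0.24919359385967255), 'ptr': np.float64(180.43447150333105), 'grn': np.float64(179.0403850926349), 'grnr': np.float64(0.012017106609345208)}
```

View pics/top4.png

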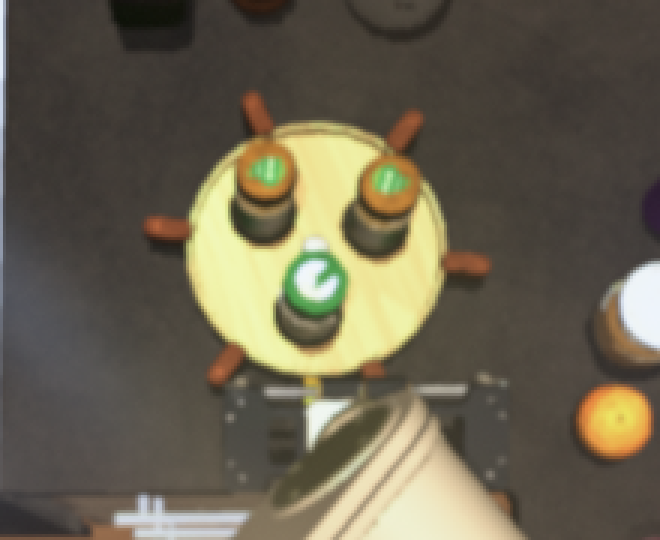

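View pics/scene4.png

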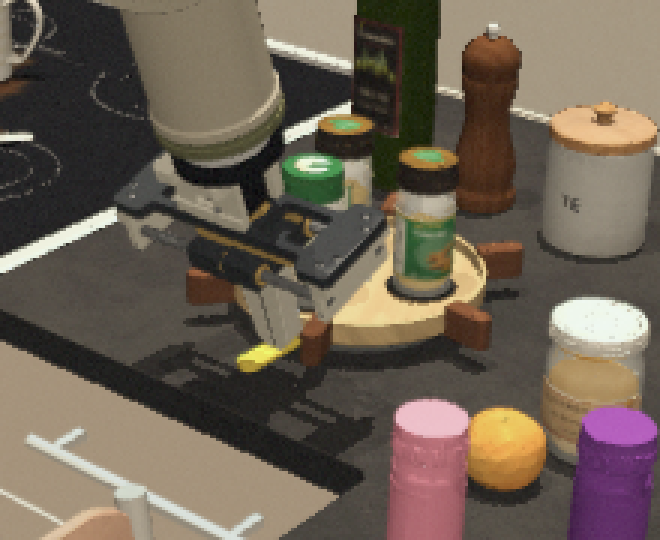

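The lugs are now at 202.4° and the jar at about 172.4°. It needs about 7.4° more, which I'll do slowly.

Request:
move_arm(
  commands=[
    [[0.05,0.25,0.02,0,0,0],[0.1,0.5,0.05,0,0,0],[0.15,0.75,0.05,0,0,0],[0.2,1.0,0.1,0,0,0],[0.25,1.2,0.1,0,0,0],[0.3,1.35,0.1,0,0,0],[0.3,1.4,0.1,0,0,0],[0.3,1.4,0.1,0,0,0],[0.3,1.4,0.1,0,0,0]],
  ],
)

```text
t: 6.03
ee_pos: [0.5246, -0.2845, 0.0273]
tcp_rot: [0.985, -0.0, 0.173, -0.0]
force: [0.5, -0.1, -0.0]
opening: 0.004
```

```bash
python3 m.py 5
```

```text
6.0333 [ 0.52456157 -0.28452731  0.02730191] 0.004317701525934459 [ 0.50616634 -0.13566939 -0.02934829]
160 [0.14, -7.63, 0.09, -0.0, 0.04, -0.02]
165 [-0.15, -6.63, -0.02, -0.0, 0.04, -0.02]
170 [-0.36, -5.61, -0.1, -0.0, 0.04, -0.02]
175 [-0.49, -4.57, -0.15, -0.0, 0.04, -0.02]
180 [-0.53, -3.52, -0.16, -0.0, 0.04, -0.02]
185 [-0.49, -2.48, -0.15, -0.0, 0.04, -0.02]
190 [-0.36, -1.44, -0.1, -0.0, 0.04, -0.02]
195 [-0.15, -0.42, -0.02, -0.0, 0.04, -0.02]
200 [0.15, 0.58, 0.09, -0.0, 0.04, -0.02]
205 [0.52, 1.55, 0.22, -0.0, 0.04, -0.02]
{'n': 400, 'rms': np.float64(0.004340366853078368), 'centre': array([ 0.63929824, -0.24939329]), 'lug': np.float64(28.696929245086352), 'yp': array([ 0.54101475, -0.2478926 ]), 'green': (0.6278489232063293, -0.24956479668617249), 'ptr': np.float64(179.1252141569991), 'grn': np.float64(180.85818590631698), 'grnr': np.float64(0.01145059840559767)}
```

View pics/top5.png

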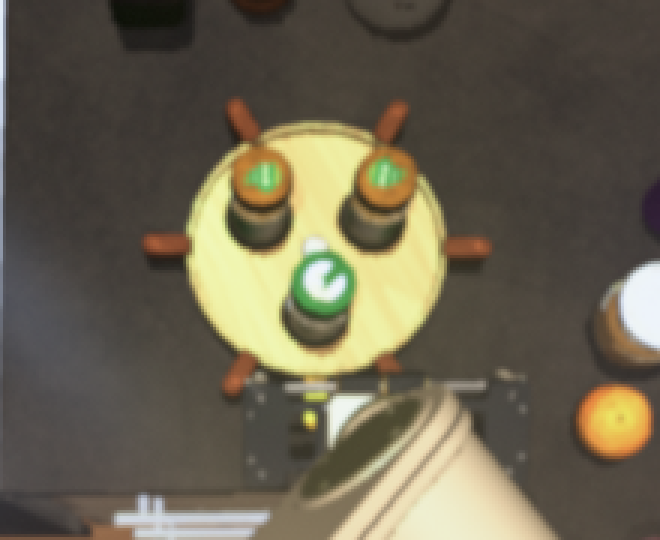

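The jar is at about 178.7°, in line with the pointer. Now I'll withdraw: back off the lug, then move toward the robot and up.

Request:
move_arm(
  commands=[
    [[0,-0.5,0,0,0,0],[0,-1.2,0,0,0,0],[-1,-1.5,-1,0,0,0],[-2.5,-1.5,-3,0,0,0],[-4,-1.5,-6,0,0,0],[-5,-1.5,-9,0,0,0],[-6,-1.5,-12,0,0,0],[-7,-1.5,-15,0,0,0],[-8,-1.5,-17,0,0,0],[-8,-1.5,-17,0,0,0]],
  ],
)

```text
t: 6.97
ee_pos: [0.391, -0.2709, 0.164]
tcp_rot: [0.985, -0.0, 0.175, 0.003]
force: [0.7, -0.3, 0.0]
opening: 0.003
```

```bash
python3 m.py 6
```

```text
6.9667 [ 0.39104599 -0.27086621  0.16404174] 0.0034390630316952745 [ 0.74935894 -0.33490821  0.04595626]
160 [7.97, -6.35, 17.49, 0.3, -0.16, 0.04]
165 [7.68, -5.35, 17.39, 0.3, -0.16, 0.04]
170 [7.46, -4.33, 17.31, 0.3, -0.16, 0.04]
175 [7.33, -3.29, 17.27, 0.3, -0.16, 0.04]
180 [7.29, -2.24, 17.26, 0.3, -0.16, 0.04]
185 [7.33, -1.2, 17.28, 0.3, -0.16, 0.04]
190 [7.46, -0.16, 17.34, 0.3, -0.16, 0.04]
195 [7.67, 0.86, 17.42, 0.3, -0.16, 0.04]
200 [7.97, 1.86, 17.53, 0.3, -0.16, 0.04]
205 [8.34, 2.83, 17.68, 0.3, -0.16, 0.04]
{'n': 467, 'rms': np.float64(0.004387731765015492), 'centre': array([ 0.6388483 , -0.24926372]), 'lug': np.float64(28.738567817075484), 'yp': array([ 0.53611362, -0.25108456]), 'green': (0.627288818359375, -0.25065726041793823), 'ptr': np.float64(181.01538691691417), 'grn': np.float64(186.87404158610505), 'grnr': np.float64(0.011643176967447834)}
```

View pics/top6.png

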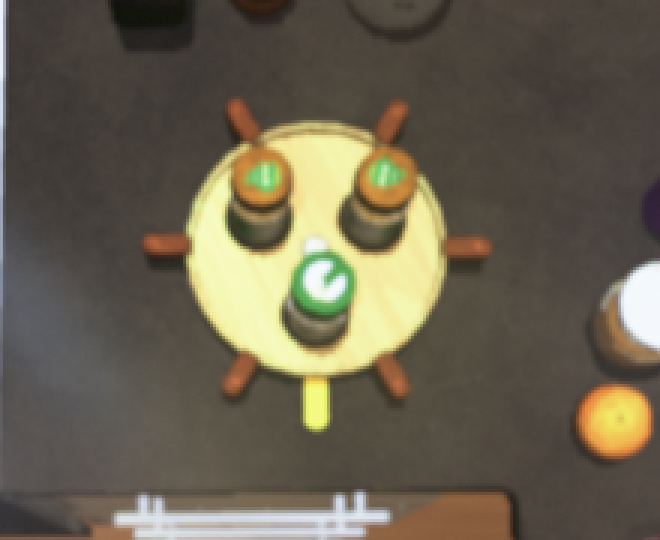

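View pics/scene6.png

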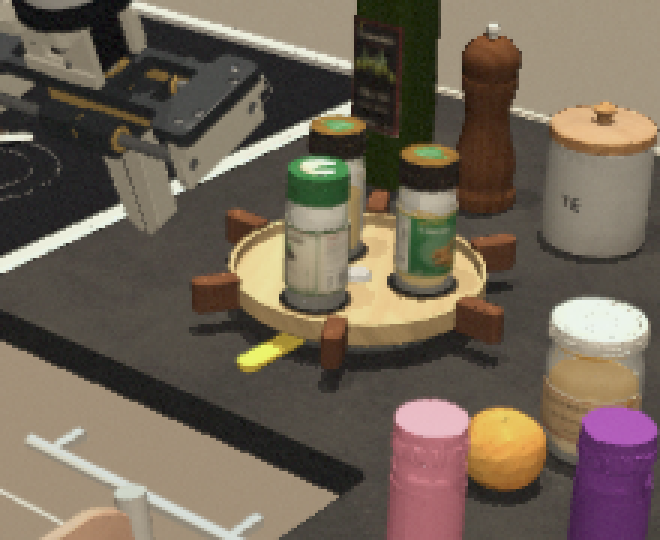

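The top view shows the pointer at (316,405), midway between the two front lugs, whose tips are at (230,392) and (402,393). The green jar stands on the pointer line, and the hand is well clear. I'll let the arm settle, then hand in.

Request:
move_arm(
  commands=[
    [[0,0,0,0,0,0],[0,0,0,0,0,0],[0,0,0,0,0,0],[0,0,0,0,0,0],[0,0,0,0,0,0],[0,0,0,0,0,0]],
  ],
)

```text
t: 7.57
ee_pos: [0.3914, -0.2692, 0.1593]
tcp_rot: [0.985, -0.0, 0.173, -0.001]
force: [-0.1, -0.3, 1.0]
opening: 0.002
```

Run:
```python
from h import *
o=fit(bot.capture('top')); print(o['lug'],o['centre']); print(bot.sense()['qvel'],bot.sense()['t'])
c=bot.capture('top')
for l in ['honey','mandarin','spoon','green_jar']:
    r=bot.place_of(l,c)[0]; print(l,onz(c,r['point'],Z[l]))
print(bot.sign_off())
```

```text
28.71948738010942 [ 0.63898174 -0.24927558]
[-0.00334362 -0.0053555  -0.0036551   0.00159835  0.00143026 -0.00105227] 7.6167
honey [ 0.57721463 -0.49113889  0.        ]
mandarin [ 0.50851122 -0.46838186  0.        ]
spoon [0.62278461 0.20510094 0.        ]
green_jar [ 0.58587494 -0.24382349  0.026     ]
the job is handed in; nothing more can be done
None
```

The green-capped jar is now at the front, in line with the yellow pointer, and I have handed the job in at about 7.6 s. I pushed one lug anticlockwise with the shut fingertips, about 50° in three pushes, then drew the hand back toward the robot and up.

- **Alignment:** the lug fit puts the green jar's pad at 178.7°. The pointer is at about 180°, with readings from 179 to 181.5°, so they agree to within roughly 1–2°.
- **Standing still:** the lug angle read 28.7° right after the hand withdrew and again about 0.6 s later, so the tray was not moving. The hand was clear of it.
- **Jars and other items:** all three jars stand upright. The network's positions for the honey jar, mandarin and spoon match the first ones to within 3–8 mm. The spoon differs most, but the hand never went near it.

**Check that disagreed:** my colour-based fit of the green cap was unusable because it also picked up the green patches on the brown caps. I used the lug fit and the pictures instead. The network's own reading of the green jar's base, about 174°, is within its usual few millimetres of error.

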